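# Put the spool clamps away by size

### The job

The glue-up is finished: put the four spool clamps away, each standing upright on the floor of the tray of its own size, from the smallest clamp in the smallest tray up to the largest clamp in the largest tray. Set each one down rather than dropping it, do not knock any over, and leave the two plain round blanks standing where they are.

Things in the scene. Friction and masses are not known exactly. Their poses are not given: they have to be found in the camera images.
- clamp_s: the smallest spool clamp, loose, upright: two 24 mm beech discs one above the other on a 6 mm steel rod, small brass wing nut on top. Lower disc (with cork face) 0 to 21 mm high, bare rod to 35, upper disc's cork to 38, its wood 38 to 56 mm (grip its rim), nut narrower than the discs, rod top 72 mm. Origin: centre of the underside; z up; yaw does not matter. 40 to 280 g
- clamp_m: the second smallest spool clamp, loose, upright: two 34 mm beech discs one above the other on a 6 mm steel rod, small brass wing nut on top. Lower disc (with cork face) 0 to 21 mm high, bare rod to 39, upper disc's cork to 42, its wood 42 to 60 mm (grip its rim), nut narrower than the discs, rod top 76 mm. Origin: centre of the underside; z up; yaw does not matter. 40 to 280 g
- clamp_l: the second largest spool clamp, loose, upright: two 44 mm beech discs one above the other on a 6 mm steel rod, small brass wing nut on top. Lower disc (with cork face) 0 to 21 mm high, bare rod to 43, upper disc's cork to 46, its wood 46 to 64 mm (grip its rim), nut narrower than the discs, rod top 80 mm. Origin: centre of the underside; z up; yaw does not matter. 40 to 280 g
- clamp_xl: the largest spool clamp, loose, upright: two 54 mm beech discs one above the other on a 6 mm steel rod, small brass wing nut on top. Lower disc (with cork face) 0 to 21 mm high, bare rod to 47, upper disc's cork to 50, its wood 50 to 68 mm (grip its rim), nut narrower than the discs, rod top 84 mm. Origin: centre of the underside; z up; yaw does not matter. 40 to 280 g
- tray_s: the smallest square plywood tray, open on top, fixed to the bench: 48 x 48 mm inside, walls 5 mm thick (58 mm outside), 20 mm high, its inner floor 5 mm above the bench. Origin: centre of the underside on the bench; x and y along its sides, z up. Empty at the start
- tray_m: the second smallest square plywood tray, open on top, fixed to the bench: 58 x 58 mm inside, walls 5 mm thick (68 mm outside), 20 mm high, its inner floor 5 mm above the bench. Origin: centre of the underside on the bench; x and y along its sides, z up. Empty at the start
- tray_l: the second largest square plywood tray, open on top, fixed to the bench: 68 x 68 mm inside, walls 5 mm thick (78 mm outside), 20 mm high, its inner floor 5 mm above the bench. Origin: centre of the underside on the bench; x and y along its sides, z up. Empty at the start
- tray_xl: the largest square plywood tray, open on top, fixed to the bench: 78 x 78 mm inside, walls 5 mm thick (88 mm outside), 20 mm high, its inner floor 5 mm above the bench. Origin: centre of the underside on the bench; x and y along its sides, z up. Empty at the start
- blank_thin: a plain solid beech cylinder (turning blank) of 30 mm diameter, 62 mm high, with no rod or nut, standing upright and loose; it is to stay where it stands. Origin: centre of the underside, z up
- blank_thick: a plain solid beech cylinder (turning blank) of 42 mm diameter, 62 mm high, with no rod or nut, standing upright and loose; it is to stay where it stands. Origin: centre of the underside, z up
Mind the look-alikes: they are no part of the job. What is shaped like the clamp_l but blue is not meant.

How it is judged:
At the end, for the whole second after the job is handed in: Each spool clamp stands upright (within 0.1 rad) and at rest on the floor of the tray of its own size rank: its underside 2 to 9 mm above the tray's underside and within 20 mm of the tray's centre (anywhere inside fits). Both plain blanks stand upright within 15 mm of where they began (horizontal distance between clamp_s and tray_s below 0.02 m and z of clamp_s in the frame of tray_s between 0.002 and 0.009 m and angle between each of clamp_s, clamp_m, clamp_l, clamp_xl, blank_thin, blank_thick's own z axis and vertical below 0.1 rad and linear speed of each of clamp_s, clamp_m, clamp_l, clamp_xl, blank_thin, blank_thick below 0.02 m/s and angular speed of each of clamp_s, clamp_m, clamp_l, clamp_xl below 0.2 rad/s and horizontal distance between clamp_m and tray_m below 0.02 m and z of clamp_m in the frame of tray_m between 0.002 and 0.009 m and horizontal distance between clamp_l and tray_l below 0.02 m and z of clamp_l in the frame of tray_l between 0.002 and 0.009 m and horizontal distance between clamp_xl and tray_xl below 0.02 m and z of clamp_xl in the frame of tray_xl between 0.002 and 0.009 m and distance of each of blank_thin, blank_thick from where it was at the start of the episode below 0.015 m); the robot touches nothing.
It fails at once if a spool clamp is knocked or laid over (more than 40 degrees) (angle between any of clamp_s, clamp_m, clamp_l, clamp_xl's own z axis and vertical above 0.7 rad).
It fails at once if a spool clamp is dropped (falls free of the fingers by more than about 25 mm) ((linear speed of clamp_s above 0.7 m/s and contact force between clamp_s and the fingers below 0.2 N) or (linear speed of clamp_m above 0.7 m/s and contact force between clamp_m and the fingers below 0.2 N) or (linear speed of clamp_l above 0.7 m/s and contact force between clamp_l and the fingers below 0.2 N) or (linear speed of clamp_xl above 0.7 m/s and contact force between clamp_xl and the fingers below 0.2 N)).
It fails at once if a plain blank is moved more than 15 mm (distance of any of blank_thin, blank_thick from where it was at the start of the episode above 0.015 m).
It also fails if it takes over 118 s, if anything falls off the work surface, if the arm or the gripper's body presses on something with over 40 N, if the wrist force passes 120 N, or if a joint passes its speed limit or range.

### The arm

A 7-joint arm with a two-finger parallel gripper is mounted at the origin on the work surface. World frame = base frame: x ahead of the robot, y to its left, z up, the work surface at z = 0. Lengths are in m, angles in rad, forces in N, time in s.
With the tool pointing down it reaches from about 0.35 to 0.9 m from the base axis. Payload 8.1 kg.
Tool frame: the origin (TCP) lies on the mounting face of the last link; the fingertips stand 173 mm ahead of it and the grasp point (between the pads) lies manip.grasp_offset ahead of it (manip.grasp_offset is the distance from the TCP to the grasp point, in m); z points along the fingers, y is the line along which they close (so a half turn about z gives the same grasp; the last joint's range is limited). The gripper opens to 85 mm and grips with 20 to 120 N. Pads are 22 mm wide; open, the fingers measure 114 mm over their backs; the gripper's body (76 mm by 85 mm) begins 54 mm behind the grasp point. The pads swing forward as they close: fully open they stand 13 mm farther back than shut.
Start: joints at [-1.267, 0.434, 0.025, 1.573, -0.012, 1.134, -0.075], TCP at [0.247, 0.574, 0.405] pointing down, gripper open.
Joint ranges: [-2.62, 2.62], [-0.44, 2.09], [-1.27, 1.32], [0.08, 2.57], [-1.32, 4.46], [0.12, 2], [-2.74, 2.74]. Speed limits (rad/s): [2.22, 2.22, 3.01, 3.01, 3.14, 3.14, 3.14].

### API

Orientations are given as a 3x3 rotation matrix whose columns are the frame's x, y, z axes.
In Python, from cell import manip, viewer gives the robot as it stands. The module is installed in compiled form; this text tells all that it offers.
- The arm moves only by the tool jog_arm, never from a script. Its argument "motion" is a list of rows, each an object with "hand": the finger opening in mm, from 0 to 85.4; "offset": the shift along the tool's x, y, z in units of 50 mm (1.0 is 50 mm), a list of three; "rotation": the turn, a rotation vector about the tool's x, y, z in units of 5 degrees (1.0 is 5 degrees), a list of three. A call has exactly 10 rows; each row shifts and turns the commanded pose from where the row before left it, along the tool's axes as they then stand; what a row does not reach is not made up. A row lasts 1/10 s, in which the tool goes at most 50 mm and 8.59 degrees, less where a joint would pass 70% of its speed; a pose out of reach is approached as far as the arm can. A call is refused whole if a number of a shift passes 1 or a number of a turn 1, either way. A call with a gripper value outside its range is refused whole. The fingers move at their own pace and stop on an object; "force" is the grip in N (left out, the last holds). Time passes only in rows, so rows that do not move let the fingers close, or fill a call up. It gives the time, the measured TCP pose, the force, the opening and the grip force at its end, in the units of the state.
- manip.get_state(): the state, without advancing time (a new reading comes with each control period).
- viewer.camera(name): name is "scene" or "side" or "wrist"; returns a dict with "frame" (400x640x3 uint8, blue, green, red), "depth" (400x640 float32, m along the optical axis (not along the pixel's ray), 0 where there is no reading), "fx", "fy", "cx", "cy" (pixels), "world_from_camera" (4x4, takes a point from camera to world coordinates). Camera axes: x right, y down, z forward; pixel columns grow to the right and rows downward; lengths in m; the calibration is good to about 2 mm. The wrist camera is an equidistant fisheye: a pixel r from the principal point sees the ray r / f radians off the axis. A picture is of the moment at which its call begins.
- manip.sign_off(): hands the job in; it is judged then, once.
The state is a dict: "time": time; "qpos": joint angles; "qd": joint speeds; "joint_efforts": joint torques, N m; "tool_pos": TCP position; "tcp_rot": TCP orientation; "contact_force": force on the tool from outside, world axes, zero at the start; "wrist_torque": the same for the moment, N m; "finger_gap": opening from 0.0 (shut) to 1.0 (fully open); "grasp_force": force on a finger pad.
Only numpy, scipy, OpenCV 4.12 (cv2) and the standard library are available. Lean on these libraries where they do the work, as an engineer would, in place of code of your own. Each camera call takes 0.05 s, during which the arm holds its last target. There are 200 camera calls.

## Working session

There is one attempt and no reset: what is moved stays moved. The work goes in short steps, Python scripts to look and compute and a tool call to move; the robot and the scene stay as the last step left them, time stands still between calls to the robot, and variables do not carry over. Pictures are saved under pics/ and viewed, at most 14 in all, crops included, and the job is handed in when it is done.

Besides the shell and the picture viewer there is one more tool, called after "Request:" by a JSON object that holds its "op" and its "data". jog_arm: Moves the arm, as the interface text tells. Its arguments: {"type":"object","properties":{"motion":{"type":"array","items":{"type":"object","properties":{"hand":{"type":"number"},"offset":{"type":"array","items":{"type":"number"}},"rotation":{"type":"array","items":{"type":"number"}}}}},"force":{"type":"number"}},"required":["motion"]}

```bash
mkdir -p pics; python3 - <<'E'
from cell import manip, viewer
import cv2,numpy as np
print(manip.get_state(), manip.grasp_offset)
np.set_printoptions(precision=4,suppress=True)
for n in ("scene","side","wrist"):
    c=viewer.camera(n); cv2.imwrite(f"pics/{n}0.png",c["frame"]); np.savez(f"{n}0.npz",**c)
    print(n,c["fx"],c["fy"],c["cx"],c["cy"]);print(c["world_from_camera"])
E
```

```text
{'time': 0.0, 'qpos': array([-1.26656751,  0.43521556,  0.02498502,  1.57409346, -0.01159932,
        1.13401586, -0.07508764]), 'qd': array([ 0.00138684, -0.00130373,  0.00190794,  0.00055048,  0.00049743,
        0.00054328,  0.00136126]), 'joint_efforts': array([-9.64055289e-04, -6.70459914e+01,  1.02418598e+00, -3.16217244e+01,
        1.54958374e-02,  1.23097232e-02,  3.70601572e-05]), 'tool_pos': array([0.24725403, 0.57375623, 0.40393192]), 'tcp_rot': array([[-9.18353379e-01,  3.95761081e-01, -4.88176792e-04],
       [ 3.95761354e-01,  9.18352149e-01, -1.51024009e-03],
       [-1.49376045e-04, -1.58013560e-03, -9.99998740e-01]]), 'contact_force': array([ 0.29282206, -0.84009657, -0.01557456]), 'wrist_torque': array([ 0.02379591, -0.01146582,  0.00346235]), 'grasp_force': 0.0, 'finger_gap': 1.0007621239802464} 0.1547
scene 374.02413041181455 374.02413041181455 325.015667444331 199.57191602986015
[[-0.5635  0.7149 -0.414   0.8874]
 [ 0.8261  0.482  -0.2921  0.2579]
 [-0.0093 -0.5066 -0.8621  0.8119]
 [ 0.      0.      0.      1.    ]]
side 502.33662469248367 502.33662469248367 315.27607793855094 194.20573223369254
[[ 0.9717 -0.1612  0.1727  0.2536]
 [-0.2356 -0.7147  0.6585 -0.9393]
 [ 0.0173 -0.6806 -0.7325  1.0833]
 [ 0.      0.      0.      1.    ]]
wrist 309.70691628693146 309.70691628693146 318.05126705682545 199.85917156682694
[[ 0.3952  0.8761  0.2762  0.1773]
 [ 0.9186 -0.3768 -0.1192  0.6041]
 [-0.0004  0.3009 -0.9537  0.3733]
 [ 0.      0.      0.      1.    ]]
```

View pics/scene0.png

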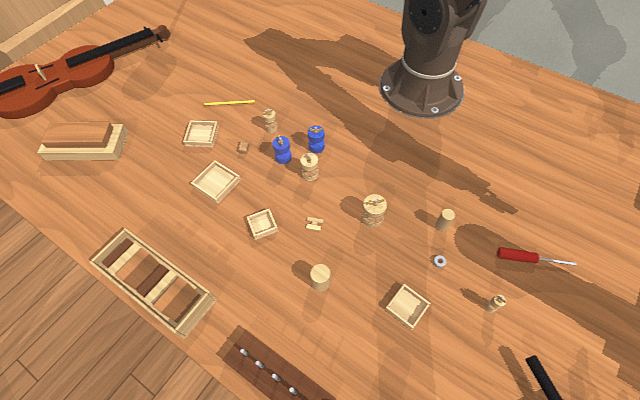

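View pics/side0.png

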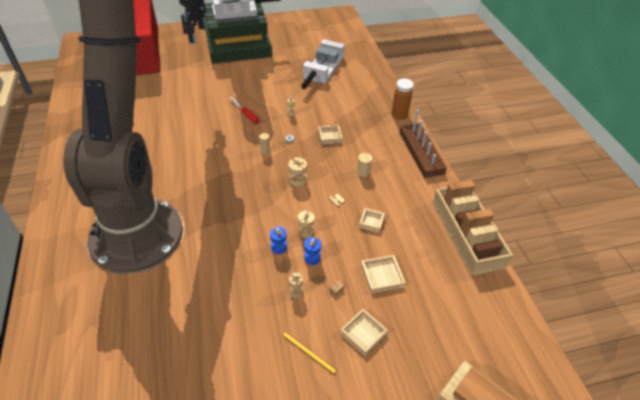

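The scene picture shows beech clamps at (270,120), (310,167), (374,209) and (497,302). The blanks are at (320,277) and (446,219), and the trays at (200,133), (215,181), (262,224) and (408,306). The blue look-alikes are at (282,150) and (316,138). The side picture agrees. Next I'll make a top-down height map from both views.

```bash
cat > h.py <<'E'
import numpy as np, cv2
def cloud(c):
    d=c["depth"]; v,u=np.nonzero(d>0); z=d[v,u]
    P=np.stack([(u-c["cx"])/c["fx"]*z,(v-c["cy"])/c["fy"]*z,z],1)
    M=c["world_from_camera"]; return P@M[:3,:3].T+M[:3,3], c["frame"][v,u]
X0,Y0=0.2,-0.55   # map: col=(y-Y0)*1000, row=(x-X0)*1000
def hmap(p,col,shape=(600,1150)):
    r=np.round((p[:,0]-X0)*1000).astype(int); k=np.round((p[:,1]-Y0)*1000).astype(int)
    ok=(r>=0)&(r<shape[0])&(k>=0)&(k<shape[1])&(p[:,2]<0.12)
    o=np.argsort(p[ok,2]); H=np.full(shape,-1.); C=np.zeros(shape+(3,),np.uint8)
    H[r[ok][o],k[ok][o]]=p[ok,2][o]; C[r[ok][o],k[ok][o]]=col[ok][o]; return H,C
E
python3 - <<'E'
from h import *
ims=[]
for n in("scene","side"):
    c=dict(np.load(n+"0.npz")); p,col=cloud(c)
    m=(abs(p[:,0]-.55)<.3)&(abs(p[:,1])<.5); print(n,np.percentile(p[m,2],[5,25,50,75]))
    m2=(p[:,2]>.009)&(p[:,2]<.12); H,C=hmap(p[m2],col[m2])
    M=cv2.morphologyEx((H>0.009).astype(np.uint8),cv2.MORPH_CLOSE,np.ones((5,5)))
    k,L,S,ce=cv2.connectedComponentsWithStats(M)
    for i in range(1,k):
        if S[i,4]>150: 
            zz=H[(L==i)&(H>0)]
            print("x %.3f y %.3f dx %d dy %d zmax %.3f"%(ce[i][1]/1000+X0,ce[i][0]/1000+Y0,S[i,3],S[i,2],np.percentile(zz,99)))
    H,C=hmap(p,col); C=cv2.dilate(C,np.ones((3,3))); ims.append(cv2.resize(C,(575,300),interpolation=cv2.INTER_AREA))
cv2.imwrite("pics/top.png",np.vstack(ims))
E
```

```text
scene [-0.00278667 -0.0013498  -0.00031059  0.00086774]
x 0.343 y 0.512 dx 37 dy 74 zmax 0.018
x 0.378 y -0.126 dx 42 dy 45 zmax 0.078
x 0.382 y 0.431 dx 52 dy 85 zmax 0.027
x 0.391 y -0.270 dx 35 dy 32 zmax 0.075
x 0.402 y 0.257 dx 30 dy 31 zmax 0.064
x 0.452 y -0.183 dx 45 dy 45 zmax 0.078
x 0.456 y -0.092 dx 45 dy 45 zmax 0.079
x 0.476 y 0.108 dx 56 dy 54 zmax 0.082
x 0.493 y -0.445 dx 62 dy 69 zmax 0.022
x 0.487 y -0.290 dx 37 dy 30 zmax 0.019
x 0.542 y -0.402 dx 71 dy 81 zmax 0.022
x 0.524 y 0.425 dx 21 dy 24 zmax 0.073
x 0.614 y -0.275 dx 90 dy 93 zmax 0.023
x 0.607 y 0.549 dx 58 dy 75 zmax 0.050
x 0.622 y 0.279 dx 76 dy 74 zmax 0.022
x 0.643 y -0.100 dx 79 dy 78 zmax 0.022
x 0.679 y 0.096 dx 43 dy 42 zmax 0.064
side [-0.00504684 -0.00264488 -0.00093294  0.00110724]
x 0.367 y -0.138 dx 44 dy 50 zmax 0.077
x 0.373 y 0.423 dx 50 dy 79 zmax 0.028
x 0.382 y -0.283 dx 34 dy 30 zmax 0.075
x 0.395 y 0.247 dx 31 dy 36 zmax 0.066
x 0.446 y -0.190 dx 44 dy 48 zmax 0.077
x 0.450 y -0.100 dx 44 dy 46 zmax 0.078
x 0.469 y 0.097 dx 55 dy 50 zmax 0.080
x 0.514 y -0.423 dx 105 dy 105 zmax 0.023
x 0.483 y -0.294 dx 37 dy 31 zmax 0.020
x 0.516 y 0.419 dx 23 dy 24 zmax 0.072
x 0.607 y -0.282 dx 91 dy 93 zmax 0.023
x 0.599 y 0.245 dx 44 dy 19 zmax 0.023
x 0.626 y -0.128 dx 51 dy 40 zmax 0.022
x 0.650 y -0.083 dx 57 dy 35 zmax 0.024
x 0.660 y 0.585 dx 60 dy 32 zmax 0.061
x 0.670 y 0.083 dx 39 dy 37 zmax 0.065
```

View pics/top.png

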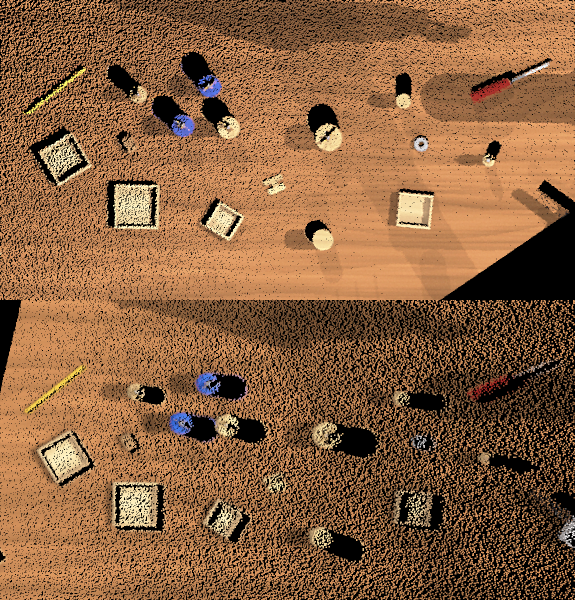

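Both views agree on what is where:
- **Clamps:** s near (0.52, 0.42), m near (0.39, -0.27), l near (0.46, -0.09), xl near (0.48, 0.11).
- **Trays:** s (0.64, -0.10), m (0.62, 0.28), l (0.51, -0.42), xl (0.61, -0.28).

Next I'll refine these from the disc tops and tray rims.

```bash
cat > fit.py <<'E'
from h import *
CL=dict(s=(.522,.423),m=(.389,-.273),l=(.455,-.095),xl=(.474,.104),thin=(.40,.254),thick=(.676,.092))
TR=dict(s=(.643,-.10),m=(.622,.279),l=(.514,-.422),xl=(.612,-.277))
def run(cams):
    for n,c in cams.items():
        p,col=cloud(c); hsv=cv2.cvtColor(col[None],cv2.COLOR_BGR2HSV)[0]
        for k,g in CL.items():
            q=p[(np.hypot(p[:,0]-g[0],p[:,1]-g[1])<.045)&(p[:,2]>.03)&~((hsv[:,0]>100)&(hsv[:,0]<135)&(hsv[:,1]>100))]
            h,e=np.histogram(q[:,2],np.arange(.03,.09,.002)); zt=e[h.argmax()]+.001
            t=q[abs(q[:,2]-zt)<.004]; (cx,cy),r=cv2.minEnclosingCircle(t[:,:2].astype(np.float32)*1000)
            print(n,"clamp",k,"ztop %.3f max %.3f c (%.1f %.1f) d %.1f mean"%(zt,np.percentile(q[:,2],99.5),cx,cy,2*r),t[:,:2].mean(0)*1000,len(t))
        for k,g in TR.items():
            q=p[(np.hypot(p[:,0]-g[0],p[:,1]-g[1])<.07)&(p[:,2]>.0155)&(p[:,2]<.026)]
            kk=cv2.minAreaRect((q[:,:2]*1000).astype(np.float32))
            print(n,"tray",k,[np.round(x,1) for x in kk],"rim z %.4f"%np.median(q[:,2]),len(q))
if __name__=="__main__":
    np.set_printoptions(precision=1,suppress=True)
    run({n:dict(np.load(n+"0.npz")) for n in("scene","side")})
E
python3 fit.py
```

```text
scene clamp s ztop 0.055 max 0.073 c (520.3 426.7) d 25.4 mean [523.4 425.6] 75
scene clamp m ztop 0.059 max 0.076 c (388.9 -273.5) d 34.0 mean [ 390.6 -271.2] 76
scene clamp l ztop 0.063 max 0.080 c (454.6 -93.4) d 45.6 mean [456.3 -92.4] 180
scene clamp xl ztop 0.067 max 0.083 c (474.4 107.2) d 54.5 mean [476.3 107.8] 339
scene clamp thin ztop 0.061 max 0.064 c (402.0 256.4) d 29.8 mean [402.5 256.7] 126
scene clamp thick ztop 0.061 max 0.065 c (678.8 95.4) d 41.7 mean [679.4  95.7] 299
scene tray s [array([ 641.4, -101. ]), array([59. , 57.8]), np.float64(57.3)] rim z 0.0191 187
scene tray m [array([620.6, 279.4]), array([67.8, 69.4]), np.float64(83.9)] rim z 0.0188 307
scene tray l [array([ 517.3, -419.8]), array([81.3, 79.3]), np.float64(30.6)] rim z 0.0191 195
scene tray xl [array([ 612.3, -276.9]), array([89.2, 88.6]), np.float64(89.3)] rim z 0.0189 273
side clamp s ztop 0.055 max 0.072 c (515.8 420.1) d 24.4 mean [517.  418.3] 20
side clamp m ztop 0.059 max 0.076 c (382.9 -278.2) d 34.5 mean [ 382.5 -280.6] 98
side clamp l ztop 0.063 max 0.083 c (451.9 -96.4) d 46.6 mean [450.1 -98.3] 141
side clamp xl ztop 0.067 max 0.084 c (470.8 102.1) d 61.5 mean [469.8 100.2] 147
side clamp thin ztop 0.061 max 0.066 c (398.4 253.4) d 31.2 mean [396.9 252.1] 46
side clamp thick ztop 0.061 max 0.067 c (674.6 92.6) d 48.4 mean [674.9  90.8] 102
side tray s [array([ 636.9, -104.8]), array([61. , 57.8]), np.float64(57.9)] rim z 0.0185 105
side tray m [array([616.7, 274.5]), array([73.5, 68.5]), np.float64(85.0)] rim z 0.0181 87
side tray l [array([ 513.5, -423.6]), array([79.7, 78.6]), np.float64(31.1)] rim z 0.0183 255
side tray xl [array([ 608.9, -280.9]), array([90.8, 89.2]), np.float64(89.5)] rim z 0.0186 231
```

```bash
cat > plan.py <<'E'
import sys,numpy as np
from cell import manip
s=manip.get_state(); R=s["tcp_rot"]; g=s["tool_pos"]+R[:,2]*manip.grasp_offset
print("t %.2f gap %.3f gf %.1f F %s grasp %s q7 %.2f"%(s["time"],s["finger_gap"]*85.4,s["grasp_force"],np.round(s["contact_force"],1),np.round(g*1000,1),s["qpos"][6]))
for a in sys.argv[1:]:            # successive targets "x,y,z" mm of the grasp point
    t=np.array(eval(a))/1000; d=R.T@(t-g)/.05; print(a,"units",np.round(d,3),"norm %.2f"%np.linalg.norm(d)); g=t
E
python3 plan.py 518,423.5,200 518,423.5,47 518,423.5,200 639,-103,200 639,-103,53
```

```text
t 0.15 gap 85.115 gf 0.0 F [ 1.1 -0.9  0.4] grasp [247.2 573.7 249.4] q7 -0.08
518,423.5,200 units [-6.162 -0.613  0.99 ] norm 6.27
518,423.5,47 units [0.    0.004 3.06 ] norm 3.06
518,423.5,200 units [-0.    -0.004 -3.06 ] norm 3.06
639,-103,200 units [-6.39  -8.713  0.011] norm 10.80
639,-103,53 units [0.    0.004 2.94 ] norm 2.94
```

Request:
{"op": "jog_arm", "data": {"motion": [{"hand": 60,"offset": [-0.77,-0.077,0.12],"rotation": [0,0,0]},{"hand": 60,"offset": [-0.77,-0.077,0.12],"rotation": [0,0,0]},{"hand": 60,"offset": [-0.77,-0.077,0.12],"rotation": [0,0,0]},{"hand": 60,"offset": [-0.77,-0.077,0.12],"rotation": [0,0,0]},{"hand": 60,"offset": [-0.77,-0.077,0.12],"rotation": [0,0,0]},{"hand": 60,"offset": [-0.77,-0.077,0.13],"rotation": [0,0,0]},{"hand": 60,"offset": [-0.77,-0.077,0.13],"rotation": [0,0,0]},{"hand": 60,"offset": [-0.77,-0.077,0.13],"rotation": [0,0,0]},{"hand": 60,"offset": [0,0,0],"rotation": [0,0,0]},{"hand": 60,"offset": [0,0,0],"rotation": [0,0,0]}], "force": 40}}

```text
time: 1.15
tool_pos: [0.5188, 0.4228, 0.3545]
tcp_rot: [[-0.917, 0.398, -0.001], [0.398, 0.917, -0.001], [0.0, -0.001, -1.0]]
contact_force: [-0.4, 1.0, 0.6]
finger_gap: 0.701
grasp_force: 0.0
```

```bash
python3 - <<'E'
from cell import viewer
import cv2,numpy as np
c=viewer.camera("wrist"); f=c["frame"].copy(); M=c["world_from_camera"]
def proj(P):
    q=M[:3,:3].T@(np.array(P)/1000-M[:3,3]); th=np.arctan2(np.hypot(q[0],q[1]),q[2]); a=np.arctan2(q[1],q[0])
    return int(c["cx"]+c["fx"]*th*np.cos(a)),int(c["cy"]+c["fx"]*th*np.sin(a))
for P in [(518,423.5,56),(518,423.5,0),(620.6-2,277,0)]: print(P,proj(P)); cv2.circle(f,proj(P),3,(0,0,255),-1)
for a in np.linspace(0,6.28,24): cv2.circle(f,proj((518+12*np.cos(a),423.5+12*np.sin(a),56)),1,(0,255,0),-1)
cv2.imwrite("pics/w1.png",f)
E
python3 plan.py 518,423.5,47
```

```text
(518, 423.5, 56) (318, 190)
(518, 423.5, 0) (318, 176)
(618.6, 277, 0) (244, 292)
t 1.20 gap 60.244 gf 0.0 F [0.6 0.8 0.3] grasp [517.4 424.1 200.1] q7 0.44
518,423.5,47 units [-0.018 -0.005  3.063] norm 3.06
```

View pics/w1.png

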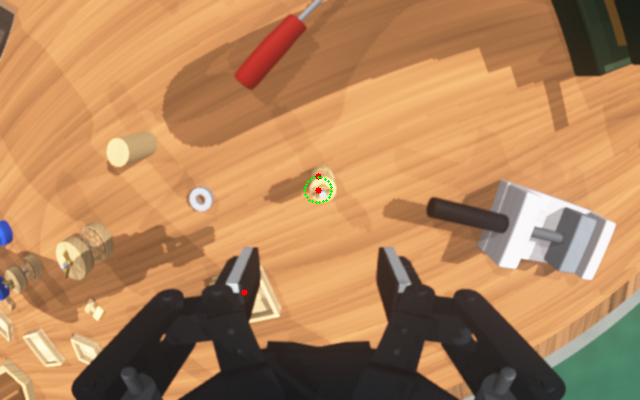

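The wrist view shows clamp_s's upper disc at about (319,188), inside the predicted ring and centred between the fingers. The position estimate is good, so I'll descend and grip.

Request:
{"op": "jog_arm", "data": {"motion": [{"hand": 60,"offset": [0,0,0.6],"rotation": [0,0,0]},{"hand": 60,"offset": [0,0,0.6],"rotation": [0,0,0]},{"hand": 60,"offset": [0,0,0.6],"rotation": [0,0,0]},{"hand": 60,"offset": [0,0,0.6],"rotation": [0,0,0]},{"hand": 60,"offset": [0,0,0.4],"rotation": [0,0,0]},{"hand": 60,"offset": [0,0,0.26],"rotation": [0,0,0]},{"hand": 40,"offset": [0,0,0],"rotation": [0,0,0]},{"hand": 30,"offset": [0,0,0],"rotation": [0,0,0]},{"hand": 15,"offset": [0,0,0],"rotation": [0,0,0]},{"hand": 15,"offset": [0,0,0],"rotation": [0,0,0]}], "force": 40}}

```text
time: 2.2
tool_pos: [0.5183, 0.4243, 0.2036]
tcp_rot: [[-0.918, 0.396, 0.002], [0.396, 0.918, 0.002], [-0.001, 0.002, -1.0]]
contact_force: [-0.3, 0.8, 3.3]
finger_gap: 0.263
grasp_force: 39.3
```

Request:
{"op": "jog_arm", "data": {"motion": [{"hand": 15,"offset": [0,0,0],"rotation": [0,0,0]},{"hand": 15,"offset": [0,0,0],"rotation": [0,0,0]},{"hand": 15,"offset": [0,0,-0.1],"rotation": [0,0,0]},{"hand": 15,"offset": [0,0,-0.4],"rotation": [0,0,0]},{"hand": 15,"offset": [0,0,-0.6],"rotation": [0,0,0]},{"hand": 15,"offset": [0,0,-0.6],"rotation": [0,0,0]},{"hand": 15,"offset": [0,0,-0.6],"rotation": [0,0,0]},{"hand": 15,"offset": [0,0,-0.6],"rotation": [0,0,0]},{"hand": 15,"offset": [0,0,0],"rotation": [0,0,0]},{"hand": 15,"offset": [0,0,0],"rotation": [0,0,0]}]}}

```text
time: 3.2
tool_pos: [0.518, 0.4237, 0.3479]
tcp_rot: [[-0.918, 0.396, 0.001], [0.396, 0.918, 0.001], [-0.0, 0.001, -1.0]]
contact_force: [-0.5, -0.4, -1.5]
finger_gap: 0.262
grasp_force: 39.3
```

```bash
python3 - <<'E'
from cell import viewer
import cv2
cv2.imwrite("pics/w2.png",viewer.camera("wrist")["frame"])
E
python3 plan.py 639,-103,195 639,-103,53
```

```text
t 3.25 gap 22.612 gf 39.3 F [-0.8  0.5 -2.6] grasp [517.6 423.4 192.1] q7 0.44
639,-103,195 units [-6.398 -8.707 -0.054] norm 10.80
639,-103,53 units [-1.00e-03  2.00e-03  2.84e+00] norm 2.84
```

View pics/w2.png

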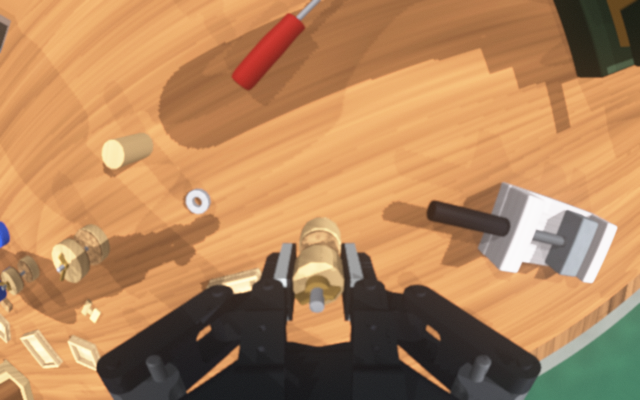

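The clamp hangs upright between the pads at (318,265). I'll carry it to tray_s.

Request:
{"op": "jog_arm", "data": {"motion": [{"hand": 15,"offset": [-0.2,-0.27,0],"rotation": [0,0,0]},{"hand": 15,"offset": [-0.4,-0.54,0],"rotation": [0,0,0]},{"hand": 15,"offset": [-0.4,-0.54,0],"rotation": [0,0,0]},{"hand": 15,"offset": [-0.4,-0.54,0],"rotation": [0,0,0]},{"hand": 15,"offset": [-0.4,-0.54,0],"rotation": [0,0,0]},{"hand": 15,"offset": [-0.4,-0.54,0],"rotation": [0,0,0]},{"hand": 15,"offset": [-0.4,-0.54,0],"rotation": [0,0,0]},{"hand": 15,"offset": [-0.4,-0.54,0],"rotation": [0,0,0]},{"hand": 15,"offset": [-0.4,-0.54,0],"rotation": [0,0,0]},{"hand": 15,"offset": [-0.4,-0.54,0],"rotation": [0,0,0]}]}}

```text
time: 4.25
tool_pos: [0.5905, 0.1101, 0.3461]
tcp_rot: [[-0.918, 0.397, -0.002], [0.397, 0.918, -0.001], [0.001, -0.002, -1.0]]
contact_force: [0.5, -0.0, -0.8]
finger_gap: 0.265
grasp_force: 39.3
```

Request:
{"op": "jog_arm", "data": {"motion": [{"hand": 15,"offset": [-0.4,-0.54,0],"rotation": [0,0,0]},{"hand": 15,"offset": [-0.4,-0.54,0],"rotation": [0,0,0]},{"hand": 15,"offset": [-0.4,-0.54,0],"rotation": [0,0,0]},{"hand": 15,"offset": [-0.4,-0.54,0],"rotation": [0,0,0]},{"hand": 15,"offset": [-0.4,-0.54,0],"rotation": [0,0,0]},{"hand": 15,"offset": [-0.4,-0.54,0],"rotation": [0,0,0]},{"hand": 15,"offset": [-0.2,-0.34,0],"rotation": [0,0,0]},{"hand": 15,"offset": [0,0,0],"rotation": [0,0,0]},{"hand": 15,"offset": [0,0,0],"rotation": [0,0,0]},{"hand": 15,"offset": [0,0,0],"rotation": [0,0,0]}]}}

```text
time: 5.25
tool_pos: [0.6391, -0.1019, 0.3466]
tcp_rot: [[-0.919, 0.395, -0.001], [0.395, 0.919, 0.001], [0.001, 0.0, -1.0]]
contact_force: [-0.4, -0.0, -0.4]
finger_gap: 0.265
grasp_force: 39.3
```

```bash
python3 plan.py 639,-103,54
cat > look.py <<'E'
import sys,cv2,numpy as np
from cell import viewer
name=sys.argv[1]; c=viewer.camera("wrist"); f=c["frame"]; M=c["world_from_camera"]
for a in sys.argv[2:]:   # mark x,y,z mm
    q=M[:3,:3].T@(np.array(eval(a))/1000-M[:3,3]); r=np.hypot(q[0],q[1]); th=np.arctan2(r,q[2])
    p=(int(c["cx"]+c["fx"]*th*q[0]/r),int(c["cy"]+c["fx"]*th*q[1]/r)); print(a,p); cv2.circle(f,p,3,(0,0,255),-1)
cv2.imwrite("pics/"+name,f)
E
python3 look.py w3.png 639,-103,5 $(python3 -c "
import math
for k in range(4):
  a=math.radians(57.5+45+90*k);print('%.1f,%.1f,20'%(639+41*math.cos(a),-103+41*math.sin(a)))")
```

```text
t 5.25 gap 22.664 gf 39.3 F [-0.4 -0.  -0.4] grasp [ 638.9 -101.8  191.9] q7 1.32
639,-103,54 units [-0.015 -0.022  2.758] norm 2.76
639,-103,5 (316, 180)
630.1,-63.0,20 (350, 160)
599.0,-111.9,20 (291, 150)
647.9,-143.0,20 (283, 207)
679.0,-94.1,20 (339, 215)
```

View pics/w3.png

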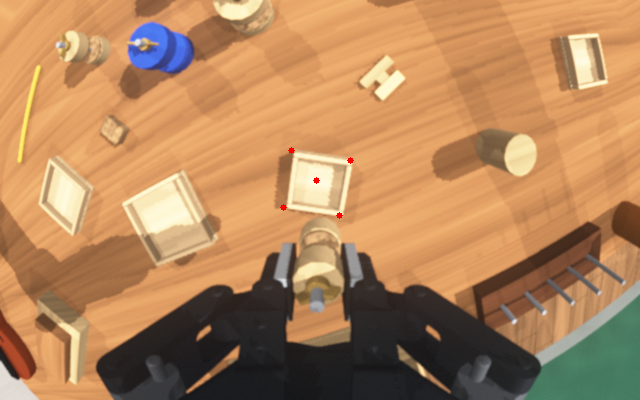

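The tray's centre shows at about (319,183), within roughly 2 mm of the predicted (316,180). I'll lower the clamp and release it.

Request:
{"op": "jog_arm", "data": {"motion": [{"hand": 15,"offset": [0,0,0.3],"rotation": [0,0,0]},{"hand": 15,"offset": [0,0,0.5],"rotation": [0,0,0]},{"hand": 15,"offset": [0,0,0.5],"rotation": [0,0,0]},{"hand": 15,"offset": [0,0,0.5],"rotation": [0,0,0]},{"hand": 15,"offset": [0,0,0.4],"rotation": [0,0,0]},{"hand": 15,"offset": [0,0,0.3],"rotation": [0,0,0]},{"hand": 15,"offset": [0,0,0.16],"rotation": [0,0,0]},{"hand": 15,"offset": [0,0,0.07],"rotation": [0,0,0]},{"hand": 15,"offset": [0,0,0],"rotation": [0,0,0]},{"hand": 15,"offset": [0,0,0],"rotation": [0,0,0]}]}}

```text
time: 6.3
tool_pos: [0.6399, -0.1028, 0.2116]
tcp_rot: [[-0.918, 0.396, 0.001], [0.396, 0.918, -0.0], [-0.001, 0.0, -1.0]]
contact_force: [1.3, -0.1, -0.7]
finger_gap: 0.266
grasp_force: 39.3
```

```bash
python3 plan.py 639,-103,54
```

```text
t 6.30 gap 22.690 gf 39.3 F [ 1.3 -0.1 -0.7] grasp [ 640.1 -102.8   56.9] q7 1.34
639,-103,54 units [ 0.02  -0.012  0.058] norm 0.06
```

Request:
{"op": "jog_arm", "data": {"motion": [{"hand": 15,"offset": [0,0,0.03],"rotation": [0,0,0]},{"hand": 15,"offset": [0,0,0.03],"rotation": [0,0,0]},{"hand": 15,"offset": [0,0,0],"rotation": [0,0,0]},{"hand": 15,"offset": [0,0,0],"rotation": [0,0,0]},{"hand": 15,"offset": [0,0,0],"rotation": [0,0,0]},{"hand": 15,"offset": [0,0,0],"rotation": [0,0,0]},{"hand": 15,"offset": [0,0,0],"rotation": [0,0,0]},{"hand": 15,"offset": [0,0,0],"rotation": [0,0,0]},{"hand": 15,"offset": [0,0,0],"rotation": [0,0,0]},{"hand": 15,"offset": [0,0,0],"rotation": [0,0,0]}]}}

```text
time: 7.3
tool_pos: [0.6399, -0.1028, 0.2085]
tcp_rot: [[-0.918, 0.396, 0.002], [0.396, 0.918, -0.0], [-0.001, 0.001, -1.0]]
contact_force: [-0.4, 0.5, 5.9]
finger_gap: 0.268
grasp_force: 39.6
```

Request:
{"op": "jog_arm", "data": {"motion": [{"hand": 30,"offset": [0,0,0],"rotation": [0,0,0]},{"hand": 40,"offset": [0,0,0],"rotation": [0,0,0]},{"hand": 50,"offset": [0,0,0],"rotation": [0,0,0]},{"hand": 60,"offset": [0,0,0],"rotation": [0,0,0]},{"hand": 60,"offset": [0,0,0],"rotation": [0,0,0]},{"hand": 60,"offset": [0,0,-0.4],"rotation": [0,0,0]},{"hand": 60,"offset": [0,0,-0.7],"rotation": [0,0,0]},{"hand": 60,"offset": [0,0,-0.8],"rotation": [0,0,0]},{"hand": 60,"offset": [0,0,-0.8],"rotation": [0,0,0]},{"hand": 60,"offset": [0,0,-0.3],"rotation": [0,0,0]}]}}

```text
time: 8.3
tool_pos: [0.6403, -0.1031, 0.3622]
tcp_rot: [[-0.918, 0.396, 0.006], [0.396, 0.918, -0.001], [-0.006, 0.002, -1.0]]
contact_force: [0.1, 0.1, 0.3]
finger_gap: 0.701
grasp_force: 0.0
```

```bash
python3 look.py w4.png 639,-103,61; python3 plan.py 386,-276,200 386,-276,51 386,-276,200 618.6,277,200 618.6,277,57 618.6,277,200 453,-95,200 453,-95,55 453,-95,200 515.4,-421.7,200
```

```text
639,-103,61 (316, 187)
t 8.35 gap 60.335 gf 0.0 F [ 0.3 -1.   1.9] grasp [ 641.7 -103.2  208.5] q7 1.32
386,-276,200 units [ 3.329 -5.199  0.135] norm 6.17
386,-276,51 units [ 0.021 -0.007  2.98 ] norm 2.98
386,-276,200 units [-0.021  0.007 -2.98 ] norm 2.98
618.6,277,200 units [ 0.107 11.998  0.028] norm 12.00
618.6,277,57 units [ 0.02  -0.007  2.86 ] norm 2.86
618.6,277,200 units [-0.02   0.007 -2.86 ] norm 2.86
453,-95,200 units [ 0.096 -8.143 -0.02 ] norm 8.14
453,-95,55 units [ 0.02  -0.007  2.9  ] norm 2.90
453,-95,200 units [-0.02   0.007 -2.9  ] norm 2.90
515.4,-421.7,200 units [-3.733 -5.506  0.013] norm 6.65
```

View pics/w4.png

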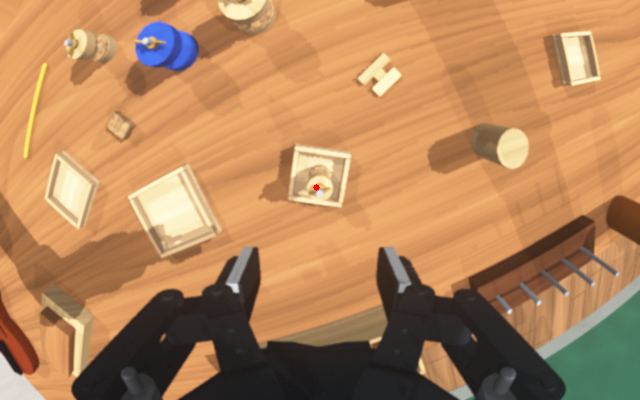

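clamp_s stands in the middle of tray_s at (318,183). Next is clamp_m.

Request:
{"op": "jog_arm", "data": {"motion": [{"hand": 60,"offset": [0.37,-0.578,0.015],"rotation": [0,0,0]},{"hand": 60,"offset": [0.37,-0.578,0.015],"rotation": [0,0,0]},{"hand": 60,"offset": [0.37,-0.578,0.015],"rotation": [0,0,0]},{"hand": 60,"offset": [0.37,-0.578,0.015],"rotation": [0,0,0]},{"hand": 60,"offset": [0.37,-0.578,0.015],"rotation": [0,0,0]},{"hand": 60,"offset": [0.37,-0.578,0.015],"rotation": [0,0,0]},{"hand": 60,"offset": [0.37,-0.578,0.015],"rotation": [0,0,0]},{"hand": 60,"offset": [0.37,-0.578,0.015],"rotation": [0,0,0]},{"hand": 60,"offset": [0.37,-0.578,0.015],"rotation": [0,0,0]},{"hand": 60,"offset": [0,0,0],"rotation": [0,0,0]}]}}

```text
time: 9.35
tool_pos: [0.3796, -0.2782, 0.3505]
tcp_rot: [[-0.916, 0.401, -0.002], [0.401, 0.916, -0.0], [0.002, -0.001, -1.0]]
contact_force: [0.3, 1.4, 0.2]
finger_gap: 0.703
grasp_force: 0.0
```

```bash
python3 look.py w5.png 386,-276,60 ; python3 plan.py 386,-276,51
```

```text
386,-276,60 (323, 199)
t 9.40 gap 60.166 gf 0.0 F [1.  0.4 0.5] grasp [ 381.6 -276.9  196. ] q7 1.75
386,-276,51 units [-0.077  0.054  2.899] norm 2.90
```

View pics/w5.png

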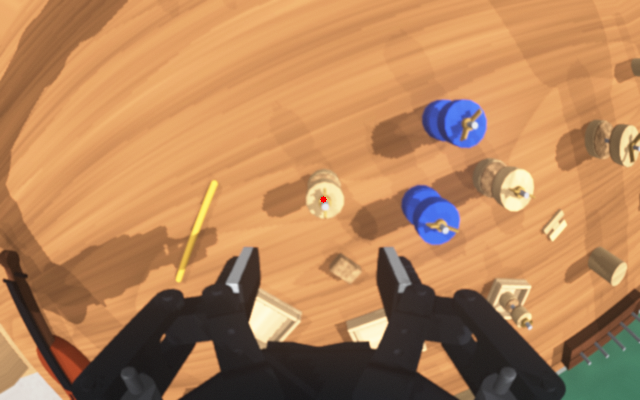

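The clamp_m disc is at (325,200) against the predicted (323,199), so the estimate holds.

Request:
{"op": "jog_arm", "data": {"motion": [{"hand": 60,"offset": [-0.07,0.05,0.4],"rotation": [0,0,0]},{"hand": 60,"offset": [0,0,0.6],"rotation": [0,0,0]},{"hand": 60,"offset": [0,0,0.6],"rotation": [0,0,0]},{"hand": 60,"offset": [0,0,0.6],"rotation": [0,0,0]},{"hand": 60,"offset": [0,0,0.5],"rotation": [0,0,0]},{"hand": 60,"offset": [0,0,0.2],"rotation": [0,0,0]},{"hand": 60,"offset": [0,0,0],"rotation": [0,0,0]},{"hand": 45,"offset": [0,0,0],"rotation": [0,0,0]},{"hand": 25,"offset": [0,0,0],"rotation": [0,0,0]},{"hand": 25,"offset": [0,0,0],"rotation": [0,0,0]}]}}

```text
time: 10.4
tool_pos: [0.3884, -0.2751, 0.2071]
tcp_rot: [[-0.918, 0.396, 0.002], [0.396, 0.918, -0.001], [-0.002, -0.0, -1.0]]
contact_force: [-0.7, 0.1, 3.9]
finger_gap: 0.38
grasp_force: 39.5
```

Request:
{"op": "jog_arm", "data": {"motion": [{"hand": 25,"offset": [0,0,0],"rotation": [0,0,0]},{"hand": 25,"offset": [0,0,0],"rotation": [0,0,0]},{"hand": 25,"offset": [0,0,-0.1],"rotation": [0,0,0]},{"hand": 25,"offset": [0,0,-0.4],"rotation": [0,0,0]},{"hand": 25,"offset": [0,0,-0.6],"rotation": [0,0,0]},{"hand": 25,"offset": [0,0,-0.6],"rotation": [0,0,0]},{"hand": 25,"offset": [0,0,-0.6],"rotation": [0,0,0]},{"hand": 25,"offset": [0,0,-0.6],"rotation": [0,0,0]},{"hand": 25,"offset": [0,0,0],"rotation": [0,0,0]},{"hand": 25,"offset": [0,0,0],"rotation": [0,0,0]}]}}

```text
time: 11.4
tool_pos: [0.3877, -0.2747, 0.3515]
tcp_rot: [[-0.918, 0.396, 0.001], [0.396, 0.918, -0.0], [-0.001, 0.0, -1.0]]
contact_force: [-0.1, -1.1, -1.1]
finger_gap: 0.383
grasp_force: 40.1
```

```bash
python3 plan.py 618.6,277,200
```

```text
t 11.40 gap 32.731 gf 40.1 F [-0.1 -1.1 -1.1] grasp [ 387.9 -274.8  196.8] q7 1.75
618.6,277,200 units [ 0.129 11.96  -0.061] norm 11.96
```

Request:
{"op": "jog_arm", "data": {"motion": [{"hand": 25,"offset": [0,0.3,0],"rotation": [0,0,0]},{"hand": 25,"offset": [0,0.65,0],"rotation": [0,0,0]},{"hand": 25,"offset": [0,0.65,0],"rotation": [0,0,0]},{"hand": 25,"offset": [0,0.65,0],"rotation": [0,0,0]},{"hand": 25,"offset": [0,0.65,0],"rotation": [0,0,0]},{"hand": 25,"offset": [0,0.65,0],"rotation": [0,0,0]},{"hand": 25,"offset": [0,0.65,0],"rotation": [0,0,0]},{"hand": 25,"offset": [0,0.65,0],"rotation": [0,0,0]},{"hand": 25,"offset": [0,0.65,0],"rotation": [0,0,0]},{"hand": 25,"offset": [0,0.65,0],"rotation": [0,0,0]}]}}

```text
time: 12.4
tool_pos: [0.5093, 0.0088, 0.3495]
tcp_rot: [[-0.918, 0.396, -0.003], [0.396, 0.918, -0.0], [0.002, -0.001, -1.0]]
contact_force: [0.2, -0.8, -1.2]
finger_gap: 0.382
grasp_force: 40.0
```

Request:
{"op": "jog_arm", "data": {"motion": [{"hand": 25,"offset": [0,0.65,0],"rotation": [0,0,0]},{"hand": 25,"offset": [0,0.65,0],"rotation": [0,0,0]},{"hand": 25,"offset": [0,0.65,0],"rotation": [0,0,0]},{"hand": 25,"offset": [0,0.65,0],"rotation": [0,0,0]},{"hand": 25,"offset": [0,0.65,0],"rotation": [0,0,0]},{"hand": 25,"offset": [0,0.65,0],"rotation": [0,0,0]},{"hand": 25,"offset": [0,0.65,0],"rotation": [0,0,0]},{"hand": 25,"offset": [0.06,0.65,0],"rotation": [0,0,0]},{"hand": 25,"offset": [0.06,0.5,0],"rotation": [0,0,0]},{"hand": 25,"offset": [0,0.1,0],"rotation": [0,0,0]}]}}

```text
time: 13.4
tool_pos: [0.618, 0.2801, 0.3485]
tcp_rot: [[-0.92, 0.392, -0.003], [0.392, 0.92, 0.001], [0.003, -0.001, -1.0]]
contact_force: [0.3, 1.5, -1.6]
finger_gap: 0.388
grasp_force: 40.1
```

```bash
python3 look.py w6.png 618.6,277,5; python3 plan.py 618.6,277,57.4
```

```text
618.6,277,5 (315, 181)
t 13.45 gap 32.764 gf 40.1 F [ 0.1 -0.7 -0.9] grasp [617.8 278.9 194. ] q7 0.69
618.6,277,57.4 units [-0.037 -0.025  2.732] norm 2.73
```

View pics/w6.png

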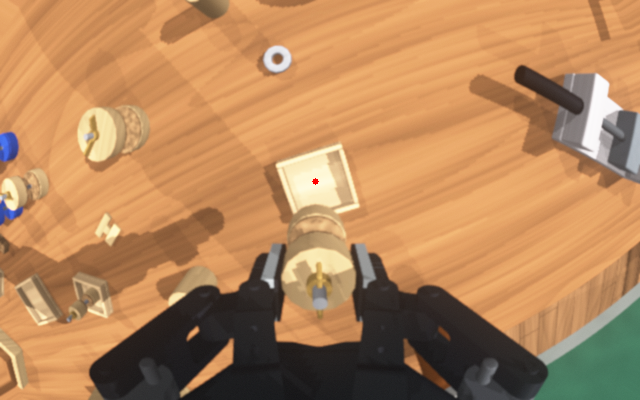

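tray_m's centre is at (317,181), matching the predicted (315,181). Lowering.

Request:
{"op": "jog_arm", "data": {"motion": [{"hand": 25,"offset": [-0.03,-0.02,0.3],"rotation": [0,0,0]},{"hand": 25,"offset": [0,0,0.5],"rotation": [0,0,0]},{"hand": 25,"offset": [0,0,0.5],"rotation": [0,0,0]},{"hand": 25,"offset": [0,0,0.5],"rotation": [0,0,0]},{"hand": 25,"offset": [0,0,0.4],"rotation": [0,0,0]},{"hand": 25,"offset": [0,0,0.25],"rotation": [0,0,0]},{"hand": 25,"offset": [0,0,0.15],"rotation": [0,0,0]},{"hand": 25,"offset": [0,0,0.06],"rotation": [0,0,0]},{"hand": 25,"offset": [0,0,0.03],"rotation": [0,0,0]},{"hand": 25,"offset": [0,0,0],"rotation": [0,0,0]}]}}

```text
time: 14.45
tool_pos: [0.6201, 0.2748, 0.2171]
tcp_rot: [[-0.918, 0.396, 0.001], [0.396, 0.918, 0.001], [-0.001, 0.001, -1.0]]
contact_force: [0.1, -0.0, -1.6]
finger_gap: 0.385
grasp_force: 40.1
```

Request:
{"op": "jog_arm", "data": {"motion": [{"hand": 25,"offset": [0,0,0.02],"rotation": [0,0,0]},{"hand": 25,"offset": [0,0,0],"rotation": [0,0,0]},{"hand": 25,"offset": [0,0,0],"rotation": [0,0,0]},{"hand": 25,"offset": [0,0,0],"rotation": [0,0,0]},{"hand": 25,"offset": [0,0,0],"rotation": [0,0,0]},{"hand": 25,"offset": [0,0,0],"rotation": [0,0,0]},{"hand": 25,"offset": [0,0,0],"rotation": [0,0,0]},{"hand": 25,"offset": [0,0,0],"rotation": [0,0,0]},{"hand": 25,"offset": [0,0,0],"rotation": [0,0,0]},{"hand": 25,"offset": [0,0,0],"rotation": [0,0,0]}]}}

```text
time: 15.45
tool_pos: [0.6198, 0.2747, 0.2154]
tcp_rot: [[-0.918, 0.396, -0.0], [0.396, 0.918, -0.0], [0.0, -0.0, -1.0]]
contact_force: [-0.6, 0.4, -1.5]
finger_gap: 0.381
grasp_force: 40.1
```

```bash
python3 plan.py 618.6,277,57.4
```

```text
t 15.45 gap 32.567 gf 40.1 F [-0.6  0.4 -1.5] grasp [619.8 274.7  60.7] q7 0.69
618.6,277,57.4 units [0.04  0.032 0.067] norm 0.08
```

Request:
{"op": "jog_arm", "data": {"motion": [{"hand": 25,"offset": [0.03,0.03,0.03],"rotation": [0,0,0]},{"hand": 25,"offset": [0,0,0.03],"rotation": [0,0,0]},{"hand": 25,"offset": [0,0,0.02],"rotation": [0,0,0]},{"hand": 25,"offset": [0,0,0],"rotation": [0,0,0]},{"hand": 25,"offset": [0,0,0],"rotation": [0,0,0]},{"hand": 25,"offset": [0,0,0],"rotation": [0,0,0]},{"hand": 25,"offset": [0,0,0],"rotation": [0,0,0]},{"hand": 25,"offset": [0,0,0],"rotation": [0,0,0]},{"hand": 25,"offset": [0,0,0],"rotation": [0,0,0]},{"hand": 25,"offset": [0,0,0],"rotation": [0,0,0]}]}}

```text
time: 16.45
tool_pos: [0.6191, 0.277, 0.2122]
tcp_rot: [[-0.918, 0.396, 0.001], [0.396, 0.918, 0.001], [-0.0, 0.001, -1.0]]
contact_force: [-1.7, -1.2, 6.2]
finger_gap: 0.385
grasp_force: 40.7
```

Contact is felt with the grasp point at 57.5 mm. Releasing and lifting.

Request:
{"op": "jog_arm", "data": {"motion": [{"hand": 40,"offset": [0,0,0],"rotation": [0,0,0]},{"hand": 50,"offset": [0,0,0],"rotation": [0,0,0]},{"hand": 60,"offset": [0,0,0],"rotation": [0,0,0]},{"hand": 70,"offset": [0,0,0],"rotation": [0,0,0]},{"hand": 70,"offset": [0,0,0],"rotation": [0,0,0]},{"hand": 70,"offset": [0,0,-0.4],"rotation": [0,0,0]},{"hand": 70,"offset": [0,0,-0.7],"rotation": [0,0,0]},{"hand": 70,"offset": [0,0,-0.8],"rotation": [0,0,0]},{"hand": 70,"offset": [0,0,-0.8],"rotation": [0,0,0]},{"hand": 70,"offset": [0,0,-0.3],"rotation": [0,0,0]}]}}

```text
time: 17.45
tool_pos: [0.6199, 0.277, 0.3662]
tcp_rot: [[-0.918, 0.396, 0.006], [0.396, 0.918, 0.003], [-0.004, 0.005, -1.0]]
contact_force: [-0.1, -0.8, 0.1]
finger_gap: 0.817
grasp_force: 0.0
```

```bash
python3 plan.py 453,-95,205
```

```text
t 17.45 gap 69.745 gf 0.0 F [-0.1 -0.8  0.1] grasp [620.7 277.5 211.5] q7 0.69
453,-95,205 units [ 0.132 -8.169  0.089] norm 8.17
```

Request:
{"op": "jog_arm", "data": {"motion": [{"hand": 70,"offset": [0,-0.4,0],"rotation": [0,0,0]},{"hand": 70,"offset": [0,-0.65,0],"rotation": [0,0,0]},{"hand": 70,"offset": [0,-0.65,0],"rotation": [0,0,0]},{"hand": 70,"offset": [0,-0.65,0],"rotation": [0,0,0]},{"hand": 70,"offset": [0,-0.65,0],"rotation": [0,0,0]},{"hand": 70,"offset": [0,-0.65,0],"rotation": [0,0,0]},{"hand": 70,"offset": [0,-0.65,0],"rotation": [0,0,0]},{"hand": 70,"offset": [0,-0.65,0],"rotation": [0,0,0]},{"hand": 70,"offset": [0,-0.65,0],"rotation": [0,0,0]},{"hand": 70,"offset": [0,-0.65,0],"rotation": [0,0,0]}]}}

```text
time: 18.45
tool_pos: [0.4945, -0.0114, 0.3611]
tcp_rot: [[-0.918, 0.396, -0.001], [0.396, 0.918, 0.0], [0.0, -0.0, -1.0]]
contact_force: [0.0, 0.1, -0.1]
finger_gap: 0.824
grasp_force: 0.0
```

Request:
{"op": "jog_arm", "data": {"motion": [{"hand": 70,"offset": [0.13,-0.65,0],"rotation": [0,0,0]},{"hand": 70,"offset": [0,-0.65,0],"rotation": [0,0,0]},{"hand": 70,"offset": [0,-0.4,0],"rotation": [0,0,0]},{"hand": 70,"offset": [0,-0.2,0],"rotation": [0,0,0]},{"hand": 70,"offset": [0,0,0],"rotation": [0,0,0]},{"hand": 70,"offset": [0,0,0],"rotation": [0,0,0]},{"hand": 70,"offset": [0,0,0],"rotation": [0,0,0]},{"hand": 70,"offset": [0,0,0],"rotation": [0,0,0]},{"hand": 70,"offset": [0,0,0],"rotation": [0,0,0]},{"hand": 70,"offset": [0,0,0],"rotation": [0,0,0]}]}}

```text
time: 19.45
tool_pos: [0.4519, -0.0946, 0.3614]
tcp_rot: [[-0.919, 0.395, -0.0], [0.395, 0.919, 0.0], [0.0, 0.0, -1.0]]
contact_force: [0.2, -0.2, -0.1]
finger_gap: 0.82
grasp_force: 0.0
```

```bash
python3 look.py w7.png 453,-95,64; python3 plan.py 453,-95,55
```

```text
453,-95,64 (317, 192)
t 19.50 gap 69.897 gf 0.0 F [-0.3  0.2  0.2] grasp [451.9 -94.7 206.7] q7 1.30
453,-95,55 units [-2.300e-02  2.000e-03  3.035e+00] norm 3.04
```

View pics/w7.png

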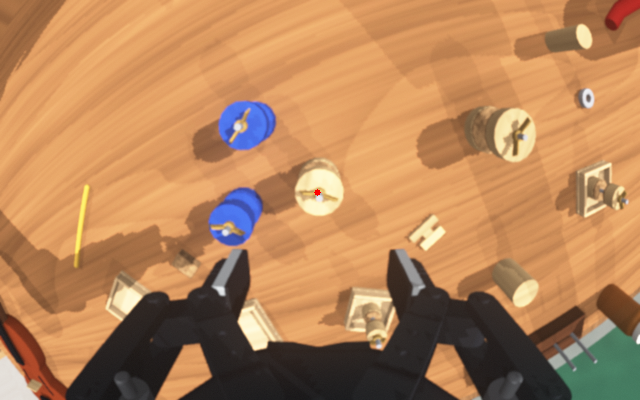

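The clamp_l disc is at (319,191), as predicted, and the blue neighbours leave room for the fingers.

Request:
{"op": "jog_arm", "data": {"motion": [{"hand": 70,"offset": [-0.02,0,0.4],"rotation": [0,0,0]},{"hand": 70,"offset": [0,0,0.6],"rotation": [0,0,0]},{"hand": 70,"offset": [0,0,0.6],"rotation": [0,0,0]},{"hand": 70,"offset": [0,0,0.6],"rotation": [0,0,0]},{"hand": 70,"offset": [0,0,0.5],"rotation": [0,0,0]},{"hand": 70,"offset": [0,0,0.33],"rotation": [0,0,0]},{"hand": 70,"offset": [0,0,0],"rotation": [0,0,0]},{"hand": 55,"offset": [0,0,0],"rotation": [0,0,0]},{"hand": 35,"offset": [0,0,0],"rotation": [0,0,0]},{"hand": 35,"offset": [0,0,0],"rotation": [0,0,0]}]}}

```text
time: 20.5
tool_pos: [0.4532, -0.0954, 0.2111]
tcp_rot: [[-0.918, 0.396, 0.002], [0.396, 0.918, -0.0], [-0.002, 0.001, -1.0]]
contact_force: [-0.1, 1.0, 4.0]
finger_gap: 0.502
grasp_force: 40.4
```

Request:
{"op": "jog_arm", "data": {"motion": [{"hand": 35,"offset": [0,0,0],"rotation": [0,0,0]},{"hand": 35,"offset": [0,0,0],"rotation": [0,0,0]},{"hand": 35,"offset": [0,0,-0.1],"rotation": [0,0,0]},{"hand": 35,"offset": [0,0,-0.4],"rotation": [0,0,0]},{"hand": 35,"offset": [0,0,-0.6],"rotation": [0,0,0]},{"hand": 35,"offset": [0,0,-0.6],"rotation": [0,0,0]},{"hand": 35,"offset": [0,0,-0.6],"rotation": [0,0,0]},{"hand": 35,"offset": [0,0,-0.6],"rotation": [0,0,0]},{"hand": 35,"offset": [0,0,0],"rotation": [0,0,0]},{"hand": 35,"offset": [0,0,0],"rotation": [0,0,0]}]}}

```text
time: 21.5
tool_pos: [0.4525, -0.0953, 0.3556]
tcp_rot: [[-0.918, 0.396, 0.002], [0.396, 0.918, 0.0], [-0.002, 0.001, -1.0]]
contact_force: [0.1, -0.3, -1.9]
finger_gap: 0.502
grasp_force: 41.1
```

```bash
python3 plan.py 515.4,-421.7,200
```

```text
t 21.50 gap 42.848 gf 41.1 F [ 0.1 -0.3 -1.9] grasp [452.8 -95.3 200.9] q7 1.30
515.4,-421.7,200 units [-3.733 -5.501  0.02 ] norm 6.65
```

Request:
{"op": "jog_arm", "data": {"motion": [{"hand": 35,"offset": [-0.187,-0.275,0],"rotation": [0,0,0]},{"hand": 35,"offset": [-0.41,-0.605,0],"rotation": [0,0,0]},{"hand": 35,"offset": [-0.41,-0.605,0],"rotation": [0,0,0]},{"hand": 35,"offset": [-0.41,-0.605,0],"rotation": [0,0,0]},{"hand": 35,"offset": [-0.41,-0.605,0],"rotation": [0,0,0]},{"hand": 35,"offset": [-0.41,-0.605,0],"rotation": [0,0,0]},{"hand": 35,"offset": [-0.41,-0.605,0],"rotation": [0,0,0]},{"hand": 35,"offset": [-0.41,-0.605,0],"rotation": [0,0,0]},{"hand": 35,"offset": [-0.41,-0.605,0],"rotation": [0,0,0]},{"hand": 35,"offset": [-0.266,-0.386,0],"rotation": [0,0,0]}]}}

```text
time: 22.5
tool_pos: [0.5145, -0.4244, 0.3529]
tcp_rot: [[-0.918, 0.398, -0.003], [0.398, 0.918, 0.0], [0.003, -0.001, -1.0]]
contact_force: [0.5, 0.0, -0.6]
finger_gap: 0.503
grasp_force: 41.1
```

Request:
{"op": "jog_arm", "data": {"motion": [{"hand": 35,"offset": [0,0,0],"rotation": [0,0,0]},{"hand": 35,"offset": [0,0,0],"rotation": [0,0,0]},{"hand": 35,"offset": [0,0,0],"rotation": [0,0,0]},{"hand": 35,"offset": [0,0,0.3],"rotation": [0,0,0]},{"hand": 35,"offset": [0,0,0.3],"rotation": [0,0,0]},{"hand": 35,"offset": [0,0,0.3],"rotation": [0,0,0]},{"hand": 35,"offset": [0,0,0],"rotation": [0,0,0]},{"hand": 35,"offset": [0,0,0],"rotation": [0,0,0]},{"hand": 35,"offset": [0,0,0],"rotation": [0,0,0]},{"hand": 35,"offset": [0,0,0],"rotation": [0,0,0]}]}}

```text
time: 23.5
tool_pos: [0.5154, -0.422, 0.3107]
tcp_rot: [[-0.918, 0.396, 0.001], [0.396, 0.918, -0.001], [-0.001, -0.0, -1.0]]
contact_force: [-0.5, -0.2, -1.0]
finger_gap: 0.501
grasp_force: 41.1
```

```bash
python3 look.py w8.png 515.4,-421.7,5; python3 plan.py 515.4,-421.7,61.4
```

```text
515.4,-421.7,5 (317, 188)
t 23.55 gap 42.489 gf 41.1 F [-1.2  0.8 -1.7] grasp [ 515.6 -422.1  156. ] q7 1.90
515.4,-421.7,61.4 units [0.009 0.007 1.891] norm 1.89
```

View pics/w8.png

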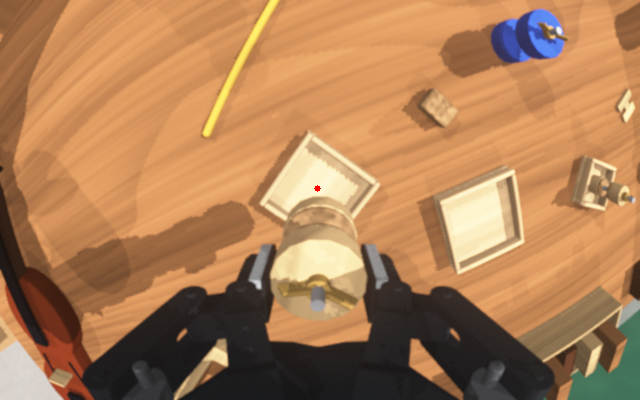

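tray_l's left and right corners at (262,202) and (379,184) put its centre near (320,190), about as predicted. Lowering.

Request:
{"op": "jog_arm", "data": {"motion": [{"hand": 35,"offset": [0,0,0.3],"rotation": [0,0,0]},{"hand": 35,"offset": [0,0,0.4],"rotation": [0,0,0]},{"hand": 35,"offset": [0,0,0.4],"rotation": [0,0,0]},{"hand": 35,"offset": [0,0,0.3],"rotation": [0,0,0]},{"hand": 35,"offset": [0,0,0.2],"rotation": [0,0,0]},{"hand": 35,"offset": [0,0,0.1],"rotation": [0,0,0]},{"hand": 35,"offset": [0,0,0.1],"rotation": [0,0,0]},{"hand": 35,"offset": [0,0,0.05],"rotation": [0,0,0]},{"hand": 35,"offset": [0,0,0],"rotation": [0,0,0]},{"hand": 35,"offset": [0,0,0],"rotation": [0,0,0]}]}}

```text
time: 24.55
tool_pos: [0.5154, -0.4219, 0.218]
tcp_rot: [[-0.918, 0.396, 0.001], [0.396, 0.918, -0.0], [-0.001, -0.0, -1.0]]
contact_force: [0.2, -0.4, -1.1]
finger_gap: 0.5
grasp_force: 41.1
```

Request:
{"op": "jog_arm", "data": {"motion": [{"hand": 35,"offset": [0,0,0.02],"rotation": [0,0,0]},{"hand": 35,"offset": [0,0,0],"rotation": [0,0,0]},{"hand": 35,"offset": [0,0,0],"rotation": [0,0,0]},{"hand": 35,"offset": [0,0,0],"rotation": [0,0,0]},{"hand": 35,"offset": [0,0,0],"rotation": [0,0,0]},{"hand": 35,"offset": [0,0,0],"rotation": [0,0,0]},{"hand": 35,"offset": [0,0,0],"rotation": [0,0,0]},{"hand": 35,"offset": [0,0,0],"rotation": [0,0,0]},{"hand": 35,"offset": [0,0,0],"rotation": [0,0,0]},{"hand": 35,"offset": [0,0,0],"rotation": [0,0,0]}]}}

```text
time: 25.55
tool_pos: [0.5153, -0.4218, 0.2164]
tcp_rot: [[-0.918, 0.396, 0.0], [0.396, 0.918, 0.0], [-0.0, 0.0, -1.0]]
contact_force: [0.5, -0.5, -1.9]
finger_gap: 0.505
grasp_force: 41.1
```

```bash
python3 plan.py 515.4,-421.7,61.4
```

```text
t 25.55 gap 43.087 gf 41.1 F [ 0.5 -0.5 -1.9] grasp [ 515.3 -421.8   61.7] q7 1.92
515.4,-421.7,61.4 units [-0.002  0.002  0.007] norm 0.01
```

Request:
{"op": "jog_arm", "data": {"motion": [{"hand": 35,"offset": [0,0,0.01],"rotation": [0,0,0]},{"hand": 35,"offset": [0,0,0.01],"rotation": [0,0,0]},{"hand": 35,"offset": [0,0,0],"rotation": [0,0,0]},{"hand": 35,"offset": [0,0,0],"rotation": [0,0,0]},{"hand": 35,"offset": [0,0,0],"rotation": [0,0,0]},{"hand": 35,"offset": [0,0,0],"rotation": [0,0,0]},{"hand": 35,"offset": [0,0,0],"rotation": [0,0,0]},{"hand": 35,"offset": [0,0,0],"rotation": [0,0,0]},{"hand": 35,"offset": [0,0,0],"rotation": [0,0,0]},{"hand": 35,"offset": [0,0,0],"rotation": [0,0,0]}]}}

```text
time: 26.55
tool_pos: [0.5154, -0.4218, 0.2162]
tcp_rot: [[-0.918, 0.396, 0.001], [0.396, 0.918, -0.0], [-0.001, 0.0, -1.0]]
contact_force: [-0.4, 1.2, 5.1]
finger_gap: 0.505
grasp_force: 41.9
```

Contact. Releasing and lifting.

Request:
{"op": "jog_arm", "data": {"motion": [{"hand": 50,"offset": [0,0,0],"rotation": [0,0,0]},{"hand": 60,"offset": [0,0,0],"rotation": [0,0,0]},{"hand": 70,"offset": [0,0,0],"rotation": [0,0,0]},{"hand": 80,"offset": [0,0,0],"rotation": [0,0,0]},{"hand": 80,"offset": [0,0,0],"rotation": [0,0,0]},{"hand": 80,"offset": [0,0,-0.4],"rotation": [0,0,0]},{"hand": 80,"offset": [0,0,-0.7],"rotation": [0,0,0]},{"hand": 80,"offset": [0,0,-0.8],"rotation": [0,0,0]},{"hand": 80,"offset": [0,0,-0.8],"rotation": [0,0,0]},{"hand": 80,"offset": [0,0,-0.3],"rotation": [0,0,0]}]}}

```text
time: 27.55
tool_pos: [0.5157, -0.4226, 0.37]
tcp_rot: [[-0.918, 0.396, 0.005], [0.396, 0.918, -0.004], [-0.006, -0.001, -1.0]]
contact_force: [0.2, -0.4, 0.6]
finger_gap: 0.94
grasp_force: 0.0
```

```bash
python3 plan.py 472.6,104.7,210
```

```text
t 27.55 gap 80.252 gf 0.0 F [ 0.2 -0.4  0.6] grasp [ 516.5 -423.1  215.3] q7 1.89
472.6,104.7,210 units [4.986 9.346 0.065] norm 10.59
```

Request:
{"op": "jog_arm", "data": {"motion": [{"hand": 80,"offset": [0.155,0.29,0],"rotation": [0,0,0]},{"hand": 80,"offset": [0.31,0.585,0],"rotation": [0,0,0]},{"hand": 80,"offset": [0.31,0.585,0],"rotation": [0,0,0]},{"hand": 80,"offset": [0.31,0.585,0],"rotation": [0,0,0]},{"hand": 80,"offset": [0.31,0.585,0],"rotation": [0,0,0]},{"hand": 80,"offset": [0.31,0.585,0],"rotation": [0,0,0]},{"hand": 80,"offset": [0.31,0.585,0],"rotation": [0,0,0]},{"hand": 80,"offset": [0.31,0.585,0],"rotation": [0,0,0]},{"hand": 80,"offset": [0.31,0.585,0],"rotation": [0,0,0]},{"hand": 80,"offset": [0.31,0.585,0],"rotation": [0,0,0]}]}}

```text
time: 28.55
tool_pos: [0.4895, -0.1071, 0.3651]
tcp_rot: [[-0.918, 0.396, -0.0], [0.396, 0.918, 0.0], [0.0, -0.0, -1.0]]
contact_force: [-0.1, 0.4, -1.2]
finger_gap: 0.937
grasp_force: 0.0
```

Request:
{"op": "jog_arm", "data": {"motion": [{"hand": 80,"offset": [0.31,0.585,0],"rotation": [0,0,0]},{"hand": 80,"offset": [0.31,0.585,0],"rotation": [0,0,0]},{"hand": 80,"offset": [0.31,0.585,0],"rotation": [0,0,0]},{"hand": 80,"offset": [0.31,0.585,0],"rotation": [0,0,0]},{"hand": 80,"offset": [0.31,0.585,0],"rotation": [0,0,0]},{"hand": 80,"offset": [0.31,0.585,0],"rotation": [0,0,0]},{"hand": 80,"offset": [0.18,0.28,0],"rotation": [0,0,0]},{"hand": 80,"offset": [0,0,0],"rotation": [0,0,0]},{"hand": 80,"offset": [0,0,0],"rotation": [0,0,0]},{"hand": 80,"offset": [0,0,0],"rotation": [0,0,0]}]}}

```text
time: 29.55
tool_pos: [0.4714, 0.1048, 0.3653]
tcp_rot: [[-0.918, 0.397, -0.0], [0.397, 0.918, -0.001], [0.0, -0.001, -1.0]]
contact_force: [-0.3, -0.3, -0.1]
finger_gap: 0.935
grasp_force: 0.0
```

```bash
python3 look.py w9.png 472.6,104.7,68; python3 plan.py 472.6,104.7,59
```

```text
472.6,104.7,68 (318, 192)
t 29.60 gap 79.962 gf 0.0 F [-0.3 -0.4 -0.6] grasp [471.4 104.6 210.6] q7 0.85
472.6,104.7,59 units [-0.022  0.013  3.033] norm 3.03
```

View pics/w9.png

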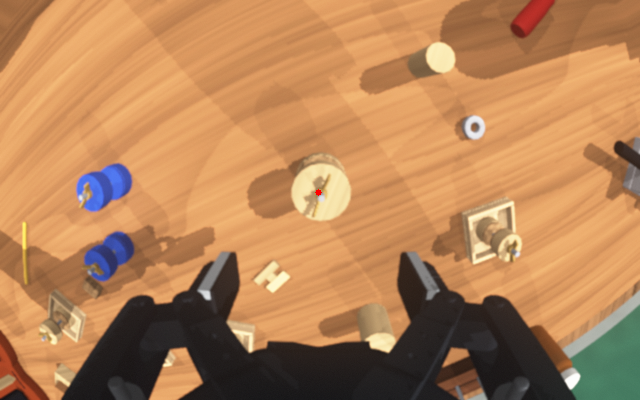

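The clamp_xl disc is at (321,190), centred as predicted, and clamp_m stands in its tray at (498,238). I'll grip and lift.

Request:
{"op": "jog_arm", "data": {"motion": [{"hand": 80,"offset": [-0.02,0.02,0.4],"rotation": [0,0,0]},{"hand": 80,"offset": [0,0,0.6],"rotation": [0,0,0]},{"hand": 80,"offset": [0,0,0.6],"rotation": [0,0,0]},{"hand": 80,"offset": [0,0,0.6],"rotation": [0,0,0]},{"hand": 80,"offset": [0,0,0.5],"rotation": [0,0,0]},{"hand": 80,"offset": [0,0,0.33],"rotation": [0,0,0]},{"hand": 80,"offset": [0,0,0],"rotation": [0,0,0]},{"hand": 65,"offset": [0,0,0],"rotation": [0,0,0]},{"hand": 45,"offset": [0,0,0],"rotation": [0,0,0]},{"hand": 45,"offset": [0,0,0],"rotation": [0,0,0]}]}}

```text
time: 30.6
tool_pos: [0.4731, 0.1062, 0.2153]
tcp_rot: [[-0.918, 0.396, 0.002], [0.396, 0.918, 0.0], [-0.002, 0.001, -1.0]]
contact_force: [-1.2, -1.0, 4.0]
finger_gap: 0.616
grasp_force: 41.6
```

Request:
{"op": "jog_arm", "data": {"motion": [{"hand": 45,"offset": [0,0,0],"rotation": [0,0,0]},{"hand": 45,"offset": [0,0,0],"rotation": [0,0,0]},{"hand": 45,"offset": [0,0,-0.1],"rotation": [0,0,0]},{"hand": 45,"offset": [0,0,-0.4],"rotation": [0,0,0]},{"hand": 45,"offset": [0,0,-0.6],"rotation": [0,0,0]},{"hand": 45,"offset": [0,0,-0.6],"rotation": [0,0,0]},{"hand": 45,"offset": [0,0,-0.6],"rotation": [0,0,0]},{"hand": 45,"offset": [0,0,-0.6],"rotation": [0,0,0]},{"hand": 45,"offset": [0,0,0],"rotation": [0,0,0]},{"hand": 45,"offset": [0,0,0],"rotation": [0,0,0]}]}}

```text
time: 31.6
tool_pos: [0.4724, 0.1065, 0.3596]
tcp_rot: [[-0.918, 0.396, 0.002], [0.396, 0.918, 0.001], [-0.001, 0.001, -1.0]]
contact_force: [0.0, -0.8, -2.7]
finger_gap: 0.621
grasp_force: 42.7
```

```bash
python3 plan.py 610.6,-279,205
```

```text
t 31.60 gap 53.064 gf 42.7 F [ 0.  -0.8 -2.7] grasp [472.7 106.6 204.9] q7 0.85
610.6,-279,205 units [-5.585e+00 -5.992e+00 -4.000e-03] norm 8.19
```

Request:
{"op": "jog_arm", "data": {"motion": [{"hand": 45,"offset": [-0.215,-0.23,0],"rotation": [0,0,0]},{"hand": 45,"offset": [-0.43,-0.46,0],"rotation": [0,0,0]},{"hand": 45,"offset": [-0.43,-0.46,0],"rotation": [0,0,0]},{"hand": 45,"offset": [-0.43,-0.46,0],"rotation": [0,0,0]},{"hand": 45,"offset": [-0.43,-0.46,0],"rotation": [0,0,0]},{"hand": 45,"offset": [-0.43,-0.46,0],"rotation": [0,0,0]},{"hand": 45,"offset": [-0.43,-0.46,0],"rotation": [0,0,0]},{"hand": 45,"offset": [-0.43,-0.46,0],"rotation": [0,0,0]},{"hand": 45,"offset": [-0.43,-0.46,0],"rotation": [0,0,0]},{"hand": 45,"offset": [-0.43,-0.46,0],"rotation": [0,0,0]}]}}

```text
time: 32.6
tool_pos: [0.5735, -0.176, 0.3571]
tcp_rot: [[-0.918, 0.396, -0.003], [0.396, 0.918, 0.001], [0.003, -0.001, -1.0]]
contact_force: [-0.3, 0.3, -2.2]
finger_gap: 0.617
grasp_force: 42.7
```

Request:
{"op": "jog_arm", "data": {"motion": [{"hand": 45,"offset": [-0.43,-0.46,0],"rotation": [0,0,0]},{"hand": 45,"offset": [-0.43,-0.46,0],"rotation": [0,0,0]},{"hand": 45,"offset": [-0.43,-0.46,0],"rotation": [0,0,0]},{"hand": 45,"offset": [-0.21,-0.24,0],"rotation": [0,0,0]},{"hand": 45,"offset": [0,0,0],"rotation": [0,0,0]},{"hand": 45,"offset": [0,0,0],"rotation": [0,0,0]},{"hand": 45,"offset": [0,0,0.3],"rotation": [0,0,0]},{"hand": 45,"offset": [0,0,0.3],"rotation": [0,0,0]},{"hand": 45,"offset": [0,0,0],"rotation": [0,0,0]},{"hand": 45,"offset": [0,0,0],"rotation": [0,0,0]}]}}

```text
time: 33.6
tool_pos: [0.6103, -0.2784, 0.328]
tcp_rot: [[-0.919, 0.395, -0.002], [0.395, 0.919, 0.001], [0.002, 0.0, -1.0]]
contact_force: [-0.5, -0.5, -2.1]
finger_gap: 0.618
grasp_force: 42.7
```

```bash
python3 look.py w10.png 610.6,-279,5; python3 plan.py 610.6,-279,65.6
```

```text
610.6,-279,5 (317, 185)
t 33.65 gap 52.820 gf 42.7 F [-0.4 -0.9 -2.7] grasp [ 610.5 -278.7  174.1] q7 1.61
610.6,-279,65.6 units [-0.005 -0.004  2.17 ] norm 2.17
```

View pics/w10.png

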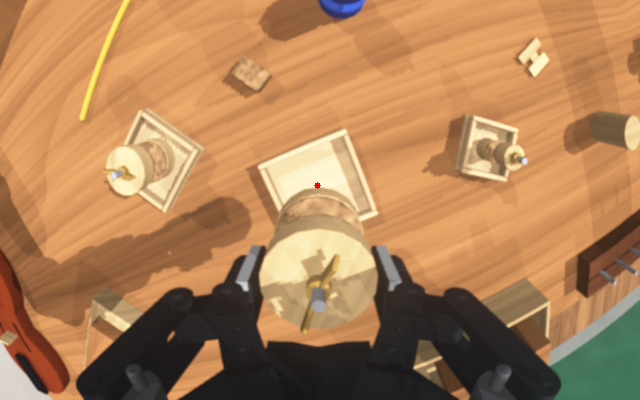

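clamp_l and clamp_s stand upright in their trays, at (150,160) and (490,150). tray_xl is centred at about (318,187), as predicted. Lowering.

Request:
{"op": "jog_arm", "data": {"motion": [{"hand": 45,"offset": [0,0,0.3],"rotation": [0,0,0]},{"hand": 45,"offset": [0,0,0.45],"rotation": [0,0,0]},{"hand": 45,"offset": [0,0,0.45],"rotation": [0,0,0]},{"hand": 45,"offset": [0,0,0.4],"rotation": [0,0,0]},{"hand": 45,"offset": [0,0,0.25],"rotation": [0,0,0]},{"hand": 45,"offset": [0,0,0.15],"rotation": [0,0,0]},{"hand": 45,"offset": [0,0,0.1],"rotation": [0,0,0]},{"hand": 45,"offset": [0,0,0.04],"rotation": [0,0,0]},{"hand": 45,"offset": [0,0,0],"rotation": [0,0,0]},{"hand": 45,"offset": [0,0,0],"rotation": [0,0,0]}]}}

```text
time: 34.65
tool_pos: [0.6108, -0.2792, 0.2227]
tcp_rot: [[-0.918, 0.396, 0.001], [0.396, 0.918, -0.0], [-0.001, 0.0, -1.0]]
contact_force: [0.2, -0.3, -2.4]
finger_gap: 0.615
grasp_force: 42.7
```

Request:
{"op": "jog_arm", "data": {"motion": [{"hand": 45,"offset": [0,0,0],"rotation": [0,0,0]},{"hand": 45,"offset": [0,0,0],"rotation": [0,0,0]},{"hand": 45,"offset": [0,0,0],"rotation": [0,0,0]},{"hand": 45,"offset": [0,0,0],"rotation": [0,0,0]},{"hand": 45,"offset": [0,0,0],"rotation": [0,0,0]},{"hand": 45,"offset": [0,0,0],"rotation": [0,0,0]},{"hand": 45,"offset": [0,0,0],"rotation": [0,0,0]},{"hand": 45,"offset": [0,0,0],"rotation": [0,0,0]},{"hand": 45,"offset": [0,0,0],"rotation": [0,0,0]},{"hand": 45,"offset": [0,0,0],"rotation": [0,0,0]}]}}

```text
time: 35.65
tool_pos: [0.6105, -0.2791, 0.222]
tcp_rot: [[-0.918, 0.396, 0.0], [0.396, 0.918, 0.0], [-0.0, 0.0, -1.0]]
contact_force: [-1.0, -0.1, -2.1]
finger_gap: 0.618
grasp_force: 42.7
```

Request:
{"op": "jog_arm", "data": {"motion": [{"hand": 45,"offset": [0,0,0.02],"rotation": [0,0,0]},{"hand": 45,"offset": [0,0,0.01],"rotation": [0,0,0]},{"hand": 45,"offset": [0,0,0.01],"rotation": [0,0,0]},{"hand": 45,"offset": [0,0,0],"rotation": [0,0,0]},{"hand": 45,"offset": [0,0,0],"rotation": [0,0,0]},{"hand": 45,"offset": [0,0,0],"rotation": [0,0,0]},{"hand": 45,"offset": [0,0,0],"rotation": [0,0,0]},{"hand": 45,"offset": [0,0,0],"rotation": [0,0,0]},{"hand": 45,"offset": [0,0,0],"rotation": [0,0,0]},{"hand": 45,"offset": [0,0,0],"rotation": [0,0,0]}]}}

```text
time: 36.65
tool_pos: [0.6105, -0.2791, 0.2204]
tcp_rot: [[-0.918, 0.396, 0.0], [0.396, 0.918, 0.0], [-0.0, 0.0, -1.0]]
contact_force: [-2.7, 1.2, 5.1]
finger_gap: 0.62
grasp_force: 43.3
```

Contact. Releasing and lifting clear.

Request:
{"op": "jog_arm", "data": {"motion": [{"hand": 60,"offset": [0,0,0],"rotation": [0,0,0]},{"hand": 70,"offset": [0,0,0],"rotation": [0,0,0]},{"hand": 80,"offset": [0,0,0],"rotation": [0,0,0]},{"hand": 85,"offset": [0,0,0],"rotation": [0,0,0]},{"hand": 85,"offset": [0,0,0],"rotation": [0,0,0]},{"hand": 85,"offset": [0,0,-0.4],"rotation": [0,0,0]},{"hand": 85,"offset": [0,0,-0.7],"rotation": [0,0,0]},{"hand": 85,"offset": [0,0,-0.8],"rotation": [0,0,0]},{"hand": 85,"offset": [0,0,-0.8],"rotation": [0,0,0]},{"hand": 85,"offset": [0,0,-0.5],"rotation": [0,0,0]}]}}

```text
time: 37.65
tool_pos: [0.6108, -0.2794, 0.3834]
tcp_rot: [[-0.918, 0.396, 0.003], [0.396, 0.918, -0.001], [-0.004, 0.0, -1.0]]
contact_force: [-0.6, -0.8, 0.2]
finger_gap: 0.997
grasp_force: 0.0
```

```bash
python3 - <<'E'
from cell import viewer
import fit,cv2,numpy as np
np.set_printoptions(precision=1,suppress=True)
fit.CL=dict(s=(.639,-.103),m=(.6186,.277),l=(.515,-.422),xl=(.611,-.279),thin=(.40,.254),thick=(.676,.092)); fit.TR={}
cs={n:viewer.camera(n) for n in("scene","side")}
fit.run(cs); cv2.imwrite("pics/end.png",np.vstack([cs["scene"]["frame"][80:340,150:550],cs["side"]["frame"][80:380,200:600]]))
E
```

```text
scene clamp s ztop 0.061 max 0.077 c (642.7 -100.0) d 24.4 mean [643.6 -98.5] 58
scene clamp m ztop 0.065 max 0.081 c (618.1 277.2) d 33.8 mean [619.1 277.1] 188
scene clamp l ztop 0.069 max 0.076 c (510.7 -415.3) d 40.4 mean [ 507.3 -412.6] 71
scene clamp xl ztop 0.073 max 0.513 c (612.1 -277.9) d 56.1 mean [ 613.  -275.6] 276
scene clamp thin ztop 0.061 max 0.064 c (402.4 256.3) d 30.9 mean [402.7 256.8] 127
scene clamp thick ztop 0.061 max 0.065 c (679.0 95.2) d 42.7 mean [679.4  95.7] 303
side clamp s ztop 0.059 max 0.079 c (637.7 -104.6) d 24.6 mean [ 636.9 -107.1] 37
side clamp m ztop 0.061 max 0.083 c (613.3 273.0) d 38.5 mean [610.7 268.8] 41
side clamp l ztop 0.067 max 0.084 c (512.9 -423.1) d 45.5 mean [ 511.5 -423.8] 229
side clamp xl ztop 0.071 max 0.646 c (605.1 -280.7) d 57.3 mean [ 606.1 -283.2] 256
side clamp thin ztop 0.059 max 0.065 c (398.2 253.2) d 33.3 mean [397.8 251.8] 48
side clamp thick ztop 0.061 max 0.064 c (678.9 90.2) d 47.4 mean [674.9  90.7] 102
```

View pics/end.png

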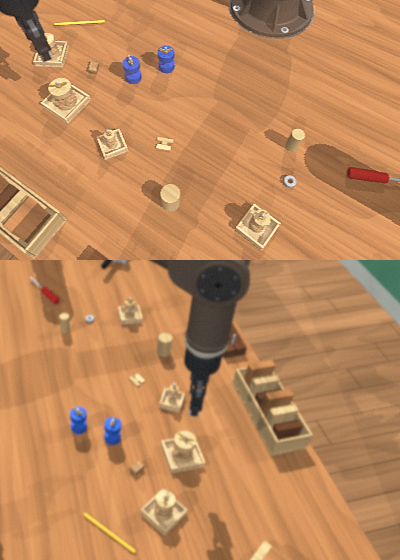

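All four clamps stand upright near the middle of their own trays; in the scene crop they're at (50,48), (65,95), (112,142) and (260,222). Disc tops read 59–73 mm, about 5 mm higher than on the bench. Both blanks are where they started.

```bash
python3 -c "
from cell import manip
print(manip.sign_off())"
```

```text
the job is handed in; nothing more can be done
None
```

I put all four spool clamps away upright, each in the tray of its own size, without moving either blank, and handed the job in at about 38 s; sign-off gave no verdict.

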